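# Fit the diffuser barrel on the light base and light up a specimen

## Robot

A 7-joint arm with a two-finger parallel gripper is mounted at the origin on the work surface. World frame = base frame: x ahead of the robot, y to its left, z up, the work surface at z = 0. Lengths are in m, angles in rad, forces in N, time in s.
With the tool pointing down it reaches from about 0.4 to 0.85 m from the base axis. Payload 10.4 kg.
Tool frame: the origin (TCP) lies on the front face of the gripper's body, between the roots of the fingers; the fingertips stand 73 mm ahead of it and the grasp point (between the pads) lies 54 mm ahead of it; z points along the fingers, y is the line along which they close (so a half turn about z gives the same grasp; the last joint's range is limited). The gripper opens to 85 mm and grips with 20 to 120 N. Pads are 22 mm wide; open, the fingers measure 114 mm over their backs; the gripper's body (76 mm by 85 mm) begins 54 mm behind the grasp point. The pads swing forward as they close: fully open they stand 13 mm farther back than shut.
Start: joints at [-1.2, 0.332, -0.065, 1.46, 0.022, 1.35, -0.088], TCP at [0.24, 0.577, 0.304] pointing down, gripper open.
Joint ranges: [-2.6, 2.6], [-0.5, 2.12], [-1.47, 1.34], [0.16, 2.42], [-1.27, 4.41], [0.06, 2.06], [-2.6, 2.6]. Speed limits (rad/s): [2.22, 2.22, 2.79, 2.79, 3.14, 3.14, 3.14].

## Interface

Orientations are given as a unit quaternion [x, y, z, w].
In Python, from workcell import manip gives the robot as it stands.
- The arm moves only by the shell command python3 -m jog 'ROWS' [FORCE]. ROWS is JSON, a list of rows, each an object with "grip": the gripper command: -1 is fully open, 1 is shut, values between are in proportion; "slide": the shift along the tool's x, y, z in cm, a list of three; "yaw": the turn about the tool's z in rad. A call has 1 to 8 rows; each row shifts and turns the commanded pose from where the row before left it, along the tool's axes as they then stand; what a row does not reach is not made up. A row lasts 1/10 s, in which the tool goes at most 50 mm and 8.59 degrees, less where a joint would pass 70% of its speed; a pose out of reach is approached as far as the arm can. A call with a gripper value outside its range is refused whole. The fingers move at their own pace and stop on an object; FORCE is the grip in N (left out, the last holds). Time passes only in rows, so rows that do not move let the fingers close. It gives the time, the measured TCP pose, the force, the opening and the grip force at its end, in the units of the state.
- manip.get_obs(): the state, without advancing time (a new reading comes with each control period).
- manip.camera(name): name is "scene" or "top" or "wrist"; returns the picture (384x512x3 uint8, blue, green, red); there is no depth.
- manip.calibration(name): a dict with "vfov" (degrees; the focal length in pixels is half the picture's height over the tangent of half this angle, whatever the lens; pixels are square), "cx", "cy" (the principal point, pixels), "camera_from_world" (4x4, takes a point from world to camera coordinates). Camera axes: x right, y down, z forward; pixel columns grow to the right and rows downward; lengths in m; the calibration is good to about 2 mm. A picture is of the moment at which its call begins: read the wrist's pose just before it. calibration takes no time and is no camera call; for the wrist camera it gives the pose at the moment of the call.
- manip.hand_in(): hands the job in; it is judged then, once.
Trained networks look in the newest picture that a camera, given by its name, has taken for a name from the list of things; names that differ only in an ending like _2 or _b are one class to them, and where a whole thing is asked for, a point or a joint stands for the part that bears it (a point fixed in the world has none). Each returns a list of dicts, best first, with "conf" (0 to 1); they miss things now and then, are a little off and sometimes report something else, mostly with a low value. They report only what shows in the picture. A call takes as long as a camera call. They do not tell look-alikes from the thing itself.
- manip.masks_of(thing, camera): "region" (384x512 bool, what is visible of it) and "centre" ([column, row] in pixels, amid what is visible of it).
The state is a dict: "clock": time; "joint_pos": joint angles; "joint_velocities": joint speeds; "tau": joint torques, N m; "position": TCP position; "ee_rot": TCP orientation; "ft_force": force on the tool from outside, world axes, zero at the start; "torque": the same for the moment, N m; "grip_width": opening from 0.0 (shut) to 1.0 (fully open); "grasp_force": force on a finger pad.
Only numpy, scipy, OpenCV 4.12 (cv2) and the standard library are available. Lean on these libraries where they do the work, as an engineer would, in place of code of your own. Each camera call takes 0.05 s, during which the arm holds its last target. There are 200 camera calls.

## Task

Get the transmitted-light base ready for the next specimen: hang the diffuser barrel by its three lugs in the slotted collar of the base and turn it clockwise (seen from above), for instance by pushing its lever, until the lugs drop fully into their locking notches. Then put the small specimen dish, always kept level, wholly on the frosted glass on top of the barrel, and last press the raised end of the rocker switch down to switch the lamp on. Leave everything else where it is, and let go of everything.

Things in the scene. Friction and masses are not known exactly. Their poses are not given: they have to be found in the camera images.
- barrel: Loose aluminium diffuser barrel, upright on the table, about 280 g. Skirt diameter 65 mm up to 24 mm (lowest 3 mm: 61), head diameter 60 mm from there to the flat top at 45 mm with a flush frosted glass of diameter 52 mm. Three steel lugs at its own 0, 120, 240 degrees (+x towards +y): 10 mm wide, 5 to 11 mm above the underside, out to 44 mm from the axis. Origin: centre of underside; z up.
- lever_end (a point): Ball (diameter 12 mm) at the end of the barrel's lever, a level steel rod of diameter 8 mm that carries one lug on outward along the barrel's own +x, from 43 mm from the axis to the ball's centre at 67 mm, 8 mm above the barrel's underside. With the barrel in the collar the lever sticks out through the slot and can be pushed sideways. Axes as the barrel's.
- dish: Small closed specimen dish, glass, loose, about 30 g: round, diameter 38 mm over the lid (the upper 7 mm) and 35 mm below it, 12 mm high, a brown specimen inside. It stands on the table at the start. Origin: centre of the underside; z up.
- well (a point): Centre of the bayonet collar at the level of the black stage plate, 50 mm above the table. The light base is a fixed white box, about 250 x 240 mm, carrying the plate. Axes are the base's: x away from its switch side, y left, z up. The collar is a steel tube, inner radius 34, outer 40 mm, top 28 mm above the plate. Its wall has three J-slots at 120 degrees (see slot_gap).
- slot_gap (a point): Middle of one slot's open gap at the collar's rim, at 60 degrees (+x towards +y) about the well; the others are at 180 and 300. Any lug fits any gap (15.5 mm wide). A lug lowered in lands on a ledge 14 mm above the plate, so the barrel's underside is 9 mm above the plate. Rim 28 mm above the plate. Axes as the well's.
- slot_notch (a point): Centre of that slot's locking notch floor, 9 mm above the plate, at 19 degrees about the well: from the gap the slot runs clockwise (from above) under a roof (22.5 mm above the plate) to the notch. After 37 to 41 degrees of turn the lugs drop 5 mm by weight (barrel's underside then 4 mm above the plate); an end wall stops the turn at 46. Axes as the well's.
- lamp_switch (a joint): Rocker switch on the white front strip of the base, its pivot 100 mm in front (-x) and 60 mm to the left (+y) of the well: a grey rocker 20 mm (x) by 30 mm (y) and 9 mm thick. 0 rad = off, its left (+y) end raised; 0.6 rad = fully on, that end down. It stays where it is left; it takes about 2.5 N at the end.
- switch_on_end (a point): On the upper face of the rocker, at the raised end that has to go down, 13 mm from the pivot; about 65 mm above the table when off, 7 mm lower when on. Its axes turn with the rocker.
- objective: Bystander: plain steel round objective lens without lugs or lever, diameter 46 mm, 30 mm high, standing on the far left corner of the base's black plate. Origin: centre of the underside.
- slide_box: Bystander: white slide box 83 x 88 x 26 mm on the table. Origin: centre of the underside.
- dropper_bottle: Bystander: amber dropper bottle, diameter 36 mm, 90 mm high. Origin: centre of the underside.
- large_dish: Bystander: large closed glass dish, diameter 92 mm, 15 mm high. Origin: centre of the underside.
- eyepiece: Bystander: dark steel eyepiece without lugs, standing, diameter 42 mm above a 30 mm tube, 58 mm high. Origin: centre of the underside.
- contrast_disc: Bystander: plain white contrast disc, diameter 50 mm, 6 mm thick, lying on the far right corner of the base's black plate. Origin: centre of the underside.
Things that resemble listed ones, but are neither listed nor needed, are in the scene too. Several things look just like the barrel: the one meant starts farthest to the robot's left. Several things have the shape of the dish; the one meant has the colours described above.

How it is judged:
By the outcome, as a careful person would: the job done as asked, in the order asked, and still so for the second after the job is handed in, with the robot touching nothing.
It also fails if it takes over 72 s, if anything falls off the work surface, if the arm or the gripper's body presses on something with over 40 N, if the wrist force passes 120 N, or if a joint passes its speed limit or range.

## Working session

There is one attempt and no reset: what is moved stays moved. The work goes in short steps, Python scripts to look and compute and a shell command to move; the robot and the scene stay as the last step left them, time stands still between calls to the robot, and variables do not carry over. Pictures are saved under pics/ and viewed, at most 10 in all, crops included, and the job is handed in when it is done.

```bash
ls; mkdir -p pics; python3 - <<'E'
from workcell import manip
import cv2,numpy as np
o=manip.get_obs();print({k:np.round(v,3) for k,v in o.items()})
for c in("scene","top"):
    cv2.imwrite(f"pics/{c}0.png",manip.camera(c)); k=manip.calibration(c); print(c,k)
    for t in("barrel","dish","lever_end","lamp_switch","slide_box","well"):
        try: print(t,[(np.round(m["centre"]).tolist(),round(m["conf"],2),int(m["region"].sum())) for m in manip.masks_of(t,c)])
        except Exception as e: print(t,e)
E
```

```text
pics
{'clock': np.float64(0.0), 'joint_pos': array([-1.2  ,  0.333, -0.065,  1.461,  0.022,  1.35 , -0.088]), 'joint_velocities': array([-0.001,  0.001,  0.002, -0.001, -0.   ,  0.002, -0.001]), 'tau': array([-1.0000e-03, -6.2544e+01,  4.8000e-02, -3.9161e+01,  1.6000e-02,
        1.0000e-02, -0.0000e+00]), 'position': array([0.24 , 0.577, 0.303]), 'ee_rot': array([ 0.196,  0.981, -0.001, -0.   ]), 'ft_force': array([ 0.386,  0.374, -0.055]), 'torque': array([ 0.008, -0.042, -0.003]), 'grasp_force': np.float64(0.0), 'grip_width': np.float64(1.005)}
scene {'vfov': 43.46287707810525, 'cx': 250.9512611061391, 'cy': 188.0850663480634, 'camera_from_world': array([[-0.37040552,  0.92881901, -0.0097466 ,  0.18682317],
       [ 0.80434581,  0.31548326, -0.50348597, -0.39126318],
       [-0.46457246, -0.19433362, -0.86394842,  1.76841384],
       [ 0.        ,  0.        ,  0.        ,  1.        ]])}
barrel [([141.0, 107.0], 0.73, 285), ([157.0, 153.0], 0.69, 409)]
dish [([357.0, 216.0], 0.46, 126)]
lever_end [([158.0, 146.0], 0.95, 396), ([143.0, 106.0], 0.88, 354), ([129.0, 195.0], 0.48, 723)]
lamp_switch [([254.0, 179.0], 0.53, 49)]
slide_box [([128.0, 195.0], 0.76, 695)]
well [([232.0, 206.0], 0.56, 5831)]
top {'vfov': 50.12021154777989, 'cx': 255.07220639854202, 'cy': 194.5093239573443, 'camera_from_world': array([[-0.01773484, -0.99971567,  0.01593885, -0.00205644],
       [-0.99866531,  0.01693829, -0.04879229,  0.51540601],
       [ 0.04850844, -0.0167829 , -0.99868176,  1.56309647],
       [ 0.        ,  0.        ,  0.        ,  1.        ]])}
barrel [([341.0, 207.0], 0.78, 252), ([377.0, 244.0], 0.59, 284)]
dish [([163.0, 207.0], 0.6, 79), ([142.0, 197.0], 0.48, 60)]
lever_end [([380.0, 244.0], 0.88, 241), ([344.0, 206.0], 0.73, 232)]
lamp_switch [([252.0, 205.0], 0.47, 42)]
slide_box [([253.0, 203.0], 0.75, 43), ([341.0, 162.0], 0.68, 487)]
well [([264.0, 177.0], 0.82, 4106), ([237.0, 152.0], 0.65, 130)]
```

```bash
python3 - <<'E'
import cv2
a=cv2.imread("pics/top0.png");cv2.imwrite("pics/top0c.png",cv2.resize(a[110:300,110:420],None,fx=2.58,fy=2.58,interpolation=cv2.INTER_CUBIC))
b=cv2.imread("pics/scene0.png");cv2.imwrite("pics/scene0c.png",cv2.resize(b,None,fx=1.56,fy=1.56))
E
```

```text
(no output)
```

View pics/top0c.png

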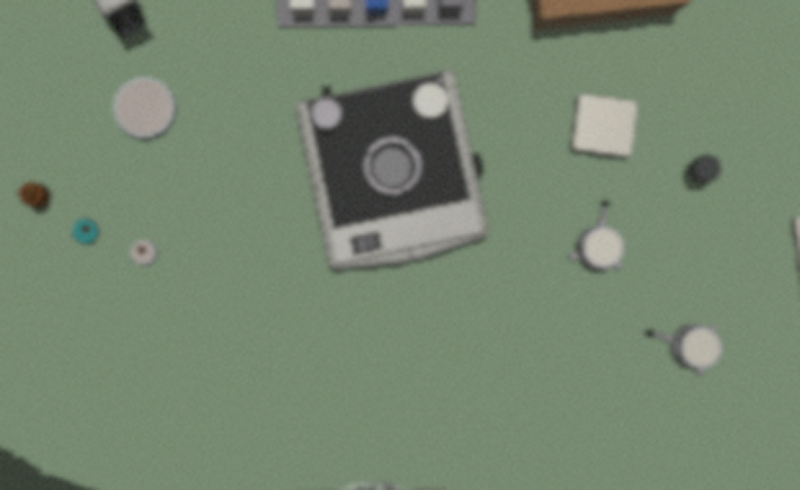

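View pics/scene0c.png

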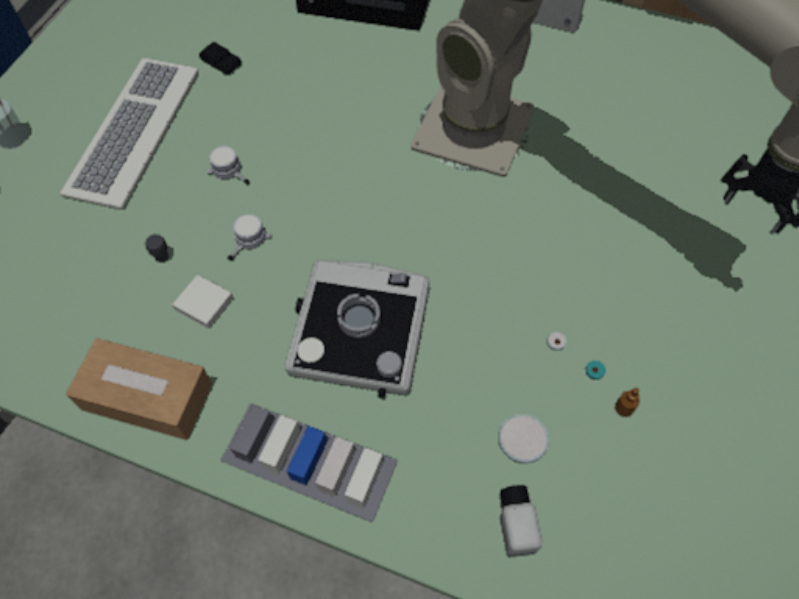

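The barrel wanted is the left one, at crop (602,248), with its lever pointing up (+x). The dish wanted is the clear one with the brown centre at crop (143,252); the teal one is a look-alike. The collar is at crop (392,165) and the switch at (366,243).

```bash
cat > h.py <<'E'
from workcell import manip
import numpy as np, cv2
from scipy.spatial.transform import Rotation as R
def K(c):
    k=manip.calibration(c); f=192/np.tan(np.radians(k["vfov"]/2)); return f,k["cx"],k["cy"],np.array(k["camera_from_world"])
def onz(c,uv,z,k=None):
    f,cx,cy,T=k or K(c); C=-T[:3,:3].T@T[:3,3]
    d=T[:3,:3].T@np.array([(uv[0]-cx)/f,(uv[1]-cy)/f,1]); return C+d*(z-C[2])/d[2]
def proj(c,p,k=None):
    f,cx,cy,T=k or K(c); q=T[:3,:3]@np.asarray(p)+T[:3,3]; return np.array([cx+f*q[0]/q[2],cy+f*q[1]/q[2]])
def delta(x,y,z,yawx=None):
    """tool-axis slide in cm to reach TCP x,y,z; yawx = wanted world heading (deg) of the tool's closing line y"""
    o=manip.get_obs(); M=R.from_quat(o["ee_rot"]).as_matrix()
    print("pos",np.round(o["position"],4),"closing heading",round(np.degrees(np.arctan2(M[1,1],M[0,1])),2),"tilt",np.round(M[2],3),"j",np.round(o["joint_pos"],2))
    print("slide cm",np.round(100*M.T@(np.array([x,y,z])-o["position"]),2))
    if yawx is not None:
        d=np.degrees(np.arctan2(M[1,1],M[0,1]))-yawx; d=(d+90)%180-90; print("yaw rad (slide first)",round(np.radians(d),3))
E
python3 - <<'E'
from h import *
c=lambda u,v:(110+u/2.58,110+v/2.58)
s=lambda u,v:(u/1.56,v/1.56)
for n,u,z,w in [("barrel",c(602,248),.045,s(249,228)),("ball",c(604,205),.008,s(231,258)),("dish",c(143,252),.012,s(557,340)),("well",c(392,165),.05,s(358,318)),("rocker",c(366,243),.062,s(398,280)),("teal",c(85,232),.012,s(596,369)),("barrel2",c(698,347),.045,s(223,157)),("obj",c(327,113),.08,s(389,360)),("disc",c(430,100),.056,s(311,349))]:
    print(n,np.round(onz("top",u,z),3),np.round(onz("scene",w,z),3))
b=onz("top",c(602,248),.045)
delta(b[0],b[1],.30)
E
```

```text
barrel [ 0.464 -0.342  0.045] [ 0.475 -0.333  0.045]
ball [ 0.529 -0.355  0.008] [ 0.536 -0.351  0.008]
dish [0.471 0.332 0.012] [0.475 0.337 0.012]
well [ 0.59  -0.038  0.05 ] [ 0.591 -0.035  0.05 ]
rocker [0.477 0.002 0.062] [0.489 0.008 0.062]
teal [0.502 0.418 0.012] [0.508 0.423 0.012]
barrel2 [ 0.318 -0.478  0.045] [ 0.324 -0.475  0.045]
obj [0.663 0.055 0.08 ] [0.665 0.06  0.08 ]
disc [ 0.684 -0.094  0.056] [ 0.687 -0.09   0.056]
pos [0.2398 0.5772 0.304 ] closing heading 67.44 tilt [ 0.  0. -1.] j [-1.2   0.33 -0.06  1.46  0.02  1.35 -0.09]
slide cm [-56.   -76.28   0.38]
```

```bash
python3 -m jog '[{"grip":-1,"slide":[-4.0,-1.8,0],"yaw":0},{"grip":-1,"slide":[-4.0,-1.8,0],"yaw":0},{"grip":-1,"slide":[-4.0,-1.8,0],"yaw":0},{"grip":-1,"slide":[-4.0,-1.8,0],"yaw":0},{"grip":-1,"slide":[-4.0,-1.8,0],"yaw":0},{"grip":-1,"slide":[-4.0,-1.8,0],"yaw":0},{"grip":-1,"slide":[-4.0,-1.8,0],"yaw":0},{"grip":-1,"slide":[-2.7,-1.2,0],"yaw":0}]' 
python3 - <<'E'
from h import *
k=K("wrist"); im=manip.camera("wrist"); cv2.imwrite("pics/w1.png",im)
C=-k[3][:3,:3].T@k[3][:3,3]; print("cam",C,"fwd",k[3][2,:3],"right",k[3][0,:3],"f",k[0])
for m in manip.masks_of("dish","wrist"): print(m["centre"],m["conf"],m["region"].sum(),onz("wrist",m["centre"],.010,k))
delta(.58,-.04,.33)
E
```

```text
clock: 1.5
position: [0.4725, 0.3289, 0.3042]
ee_rot: [0.197, 0.98, -0.0, 0.001]
ft_force: [0.7, -0.2, 0.2]
grip_width: 1.003
grasp_force: 0.0
cam [0.40589206 0.35774502 0.37398443] fwd [ 0.26499133 -0.11159516 -0.95777143] right [ 3.85966771e-01  9.22512418e-01 -6.99613570e-04] f 294.76596863307236
[333.8, 156.7] 0.78 733 [0.50805435 0.42009285 0.01      ]
[258.6, 156.0] 0.58 671 [0.47093982 0.33364879 0.01      ]
pos [0.4738 0.3275 0.3041] closing heading 67.01 tilt [-0.002 -0.001 -1.   ] j [-0.8   0.22  0.13  1.6  -0.03  1.32  0.51]
slide cm [-24.14 -29.68  -2.52]
```

```bash
python3 -m jog '[{"grip":-1,"slide":[-3.0,-3.7,-0.3],"yaw":0},{"grip":-1,"slide":[-3.0,-3.7,-0.3],"yaw":0},{"grip":-1,"slide":[-3.0,-3.7,-0.3],"yaw":0},{"grip":-1,"slide":[-3.0,-3.7,-0.3],"yaw":0},{"grip":-1,"slide":[-3.0,-3.7,-0.3],"yaw":0},{"grip":-1,"slide":[-3.0,-3.7,-0.3],"yaw":0},{"grip":-1,"slide":[-3.0,-3.7,-0.3],"yaw":0},{"grip":-1,"slide":[-3.0,-3.7,-0.3],"yaw":0}]' 
python3 -m jog '[{"grip":-1,"slide":[0,0,0],"yaw":0},{"grip":-1,"slide":[0,0,0],"yaw":0}]' 
python3 - <<'E'
from h import *
k=K("wrist"); im=manip.camera("wrist"); cv2.imwrite("pics/w2.png",cv2.resize(im,None,fx=1.56,fy=1.56)); np.save("k2.npy",np.array(k,dtype=object),allow_pickle=True)
for t in("lamp_switch","well","slot_gap","slot_notch","switch_on_end"):
  for m in manip.masks_of(t,"wrist"): print(t,m["centre"],m["conf"],m["region"].sum(),onz("wrist",m["centre"],.06,k))
delta(.45,-.34,.30,0)
E
```

```text
clock: 2.4
position: [0.5787, -0.0343, 0.3283]
ee_rot: [0.195, 0.981, 0.0, 0.0]
ft_force: [-0.2, -0.6, -0.2]
grip_width: 0.999
grasp_force: 0.0
clock: 2.6
position: [0.5785, -0.0339, 0.3278]
ee_rot: [0.196, 0.981, 0.0, -0.0]
ft_force: [0.2, 0.7, 0.1]
grip_width: 0.999
grasp_force: 0.0
lamp_switch [248.0, 68.1] 0.73 561 [ 0.47981118 -0.00143507  0.06      ]
well [255.7, 150.6] 0.65 37811 [ 0.56481228 -0.02799274  0.06      ]
slot_gap [253.3, 150.6] 0.63 37578 [ 0.56374745 -0.03054846  0.06      ]
slot_gap [251.8, 69.9] 0.47 574 [0.48302413 0.00161232 0.06      ]
slot_gap [20.1, 172.6] 0.38 2072 [ 0.48204637 -0.29458323  0.06      ]
slot_notch [258.3, 151.4] 0.71 37781 [ 0.56682506 -0.02558001  0.06      ]
switch_on_end [253.0, 71.7] 0.85 550 [0.48517626 0.00209953 0.06      ]
pos [ 0.5783 -0.0321  0.3279] closing heading 67.56 tilt [ 0.  0. -1.] j [-0.36  0.22  0.4   1.57 -0.09  1.37  1.23]
slide cm [  0.11 -33.36   2.77]
yaw rad (slide first) 1.179
```

View pics/w2.png

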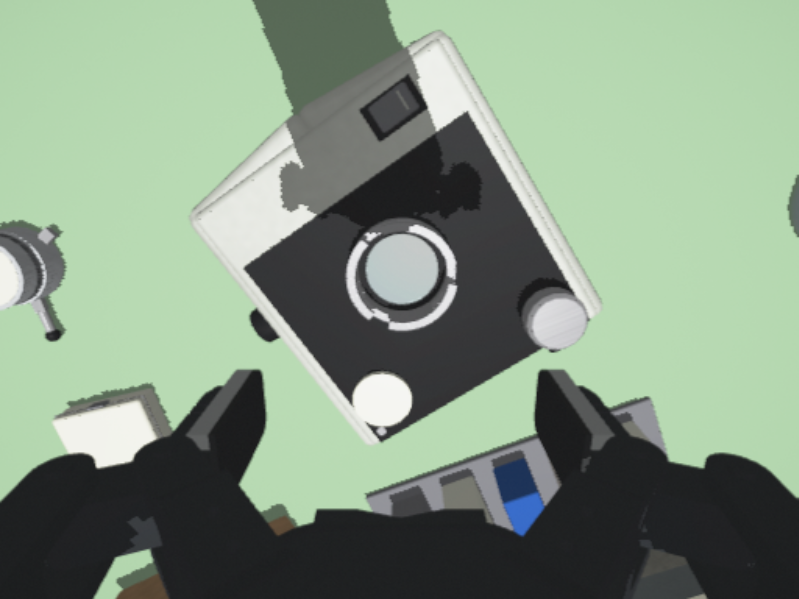

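The wrist picture shows the collar's rim centred near (402,275) with gaps near (370,237), (452,281) and (382,318). The switch is at (394,107), the disc at (382,399) and the objective at (556,318). Next I fit the rim ring and its gaps numerically.

```bash
python3 - <<'E'
from h import *
from scipy.optimize import least_squares
k=tuple(np.load("k2.npy",allow_pickle=True))
im=cv2.imread("pics/w2.png"); g=cv2.cvtColor(im,cv2.COLOR_BGR2GRAY)
P=lambda u,v,z:onz("wrist",(u/1.56,v/1.56),z,k)
V,U=np.mgrid[205:345,335:470]
pts=np.array([P(u,v,.078)[:2] for u,v in zip(U.ravel(),V.ravel())]).reshape(U.shape+(2,))
G=g[205:345,335:470].astype(float)
# maximise mean brightness of the annulus 34.5..39.5
best=max(((G[(r>.035)&(r<.0395)].mean()-G[(r>.0405)&(r<.044)].mean(),x,y) for x in np.arange(.575,.605,.0005) for y in np.arange(-.05,-.02,.0005) for r in [np.hypot(pts[...,0]-x,pts[...,1]-y)]))
print("ring",best)
x,y=best[1:]; r=np.hypot(pts[...,0]-x,pts[...,1]-y); a=np.degrees(np.arctan2(pts[...,1]-y,pts[...,0]-x))%360
m=(r>.035)&(r<.0395)
pr=[(d,int(G[m&(abs((a-d+180)%360-180)<2)].mean())) for d in range(0,360,4)]; print(pr)
prof=lambda s:sum(G[m&(abs((a-(s+c)+180)%360-180)<10)].mean() for c in(60,180,300))
print("base yaw by gaps",min((prof(s),s) for s in np.arange(-20,35,.5)))
for n,u,v,z in [("plateFL",469,112,.05),("plateFR",245,266,.05),("rock",394,107,.06),("rockLtop",420,90,.063)]: print(n,P(u,v,z))
a=P(469,112,.05)-P(245,266,.05); print("yaw front edge",np.degrees(np.arctan2(a[1],a[0]))-90)
E
```

```text
ring (np.float64(132.69586856648243), np.float64(0.5914999999999981), np.float64(-0.03699999999999999))
[(0, 225), (4, 226), (8, 226), (12, 226), (16, 227), (20, 227), (24, 225), (28, 227), (32, 228), (36, 228), (40, 227), (44, 229), (48, 228), (52, 229), (56, 228), (60, 159), (64, 87), (68, 151), (72, 186), (76, 205), (80, 217), (84, 228), (88, 232), (92, 233), (96, 233), (100, 233), (104, 233), (108, 233), (112, 234), (116, 235), (120, 233), (124, 234), (128, 235), (132, 234), (136, 234), (140, 234), (144, 227), (148, 175), (152, 101), (156, 96), (160, 96), (164, 96), (168, 96), (172, 96), (176, 96), (180, 99), (184, 126), (188, 174), (192, 206), (196, 201), (200, 118), (204, 210), (208, 229), (212, 229), (216, 229), (220, 228), (224, 225), (228, 225), (232, 226), (236, 228), (240, 225), (244, 221), (248, 221), (252, 224), (256, 225), (260, 225), (264, 224), (268, 227), (272, 224), (276, 222), (280, 223), (284, 223), (288, 223), (292, 225), (296, 223), (300, 170), (304, 84), (308, 72), (312, 75), (316, 72), (320, 82), (324, 196), (328, 225), (332, 222), (336, 222), (340, 223), (344, 227), (348, 225), (352, 223), (356, 221)]
base yaw by gaps (np.float64(405.77971132474136), np.float64(10.5))
plateFL [0.50468576 0.05076662 0.05      ]
plateFR [ 0.54283128 -0.14835234  0.05      ]
rock [0.4821348 0.0028729 0.06     ]
rockLtop [0.47930693 0.02305322 0.063     ]
yaw front edge 10.844846225536983
```

```bash
python3 -m jog '[{"grip":-1,"slide":[0,-4.3,0.3],"yaw":0},{"grip":-1,"slide":[0,-4.3,0.3],"yaw":0},{"grip":-1,"slide":[0,-4.3,0.3],"yaw":0},{"grip":-1,"slide":[0,-4.3,0.3],"yaw":0},{"grip":-1,"slide":[0,-4.2,0.4],"yaw":0},{"grip":-1,"slide":[0,-4.2,0.4],"yaw":0},{"grip":-1,"slide":[0,-4.0,0.4],"yaw":0},{"grip":-1,"slide":[0,-4.0,0.4],"yaw":0}]' 
python3 -m jog '[{"grip":-1,"slide":[0,0,0],"yaw":0.1},{"grip":-1,"slide":[0,0,0],"yaw":0},{"grip":-1,"slide":[0,0,0],"yaw":0}]' 
python3 - <<'E'
from h import *
k=K("wrist"); im=manip.camera("wrist"); cv2.imwrite("pics/w3.png",cv2.resize(im,None,fx=1.56,fy=1.56)); np.save("k3.npy",np.array(k,dtype=object),allow_pickle=True)
for t in("barrel","lever_end"):
  for m in manip.masks_of(t,"wrist"): print(t,m["centre"],m["conf"],m["region"].sum(),onz("wrist",m["centre"],.03,k))
delta(.464,-.342,.30,0)
E
```

```text
clock: 3.7
position: [0.449, -0.3445, 0.2999]
ee_rot: [0.195, 0.981, 0.0, 0.0]
ft_force: [1.0, -0.4, 0.4]
grip_width: 0.994
grasp_force: 0.0
clock: 4.0
position: [0.4503, -0.3426, 0.2998]
ee_rot: [0.242, 0.97, 0.0, 0.0]
ft_force: [0.4, 0.3, 0.3]
grip_width: 1.003
grasp_force: 0.0
barrel [96.6, 120.3] 0.59 3655 [ 0.322972  -0.4775536  0.03     ]
lever_end [96.5, 119.1] 0.94 3864 [ 0.32184889 -0.47685172  0.03      ]
lever_end [263.9, 177.7] 0.76 2611 [ 0.47083254 -0.34205338  0.03      ]
pos [ 0.4503 -0.3426  0.2999] closing heading 61.92 tilt [-0.     0.001 -1.   ] j [ 0.03  0.22  0.63  1.66 -0.14  1.31  1.77]
slide cm [-1.18  0.7  -0.01]
yaw rad (slide first) 1.081
```

View pics/w3.png

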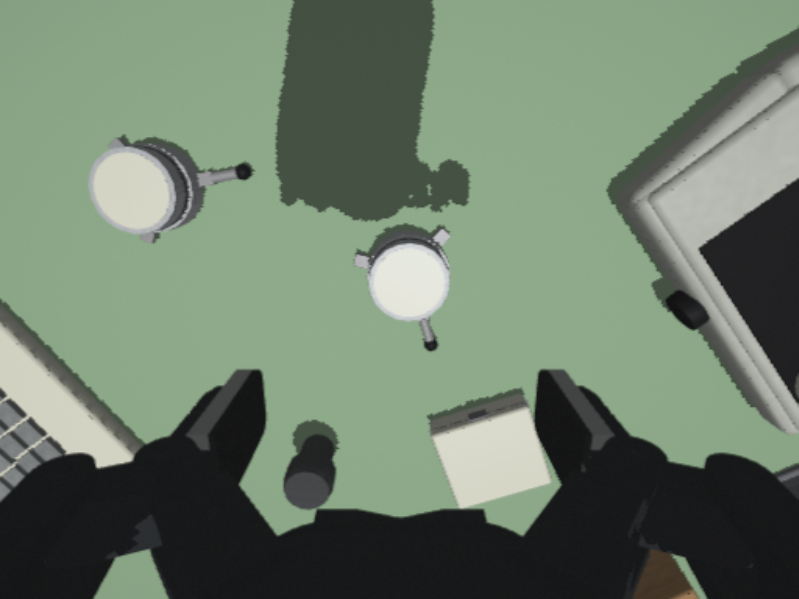

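The target barrel's top is centred at (409,281), its ball at (431,344) and its other lugs at (362,260) and (442,237).

```bash
python3 - <<'E'
from h import *
k=tuple(np.load("k3.npy",allow_pickle=True)); im=cv2.imread("pics/w3.png"); g=cv2.cvtColor(im,cv2.COLOR_BGR2GRAY)
P=lambda u,v,z:onz("wrist",(u/1.56,v/1.56),z,k)
r=(g[230:335,355:465]>170).astype(np.uint8); n,l,s,c=cv2.connectedComponentsWithStats(cv2.morphologyEx(r,cv2.MORPH_OPEN,np.ones((9,9)))); i=1+s[1:,4].argmax()
cnt=max(cv2.findContours((l==i).astype(np.uint8),0,2)[0],key=len)[:,0]
w=np.array([P(u+355,v+230,.045)[:2] for u,v in cnt]); (cx,cy),rad=cv2.minEnclosingCircle((w*1000).astype(np.float32)); print("top",cx,cy,rad,w.mean(0))
b=np.array([cx,cy])/1000
for n,u,v,z,o in[("ball",431,344,.008,0),("lugA",362,260,.011,-120),("lugB",442,237,.011,120)]:
    p=P(u,v,z)[:2]-b; print(n,np.hypot(*p),np.degrees(np.arctan2(p[1],p[0])), np.degrees(np.arctan2(p[1],p[0]))-o)
E
```

```text
top 470.4161682128906 -344.3142395019531 29.90555763244629 [ 0.46766799 -0.34365412]
ball 0.0668600187230766 -10.90810095841388 -10.90810095841388
lugA 0.03833124984936085 -132.88099790827164 -12.880997908271638
lugB 0.03867071202262712 109.13262439248089 -10.867375607519108
```

```bash
python3 -m jog '[{"grip":-1,"slide":[-0.9,0.4,2],"yaw":0},{"grip":-1,"slide":[-0.9,0.4,3],"yaw":0},{"grip":-1,"slide":[0,0,3.5],"yaw":0},{"grip":-1,"slide":[0,0,3.5],"yaw":0},{"grip":-1,"slide":[0,0,3.0],"yaw":0},{"grip":-1,"slide":[0,0,2],"yaw":0},{"grip":-1,"slide":[0,0,2],"yaw":0},{"grip":-1,"slide":[0,0,1.0],"yaw":0}]' 
python3 - <<'E'
from h import *
delta(.4695,-.344,.093)
E
```

```text
clock: 4.95
position: [0.469, -0.3441, 0.0982]
ee_rot: [0.243, 0.97, 0.0, -0.001]
ft_force: [-0.2, 0.1, 0.0]
grip_width: 0.999
grasp_force: 0.0
pos [ 0.469  -0.3441  0.0982] closing heading 61.84 tilt [ 0.002  0.    -1.   ] j [ 0.11  0.49  0.55  1.81 -0.31  0.94  1.87]
slide cm [-0.04  0.03  0.52]
```

```bash
python3 -m jog '[{"grip":-1,"slide":[0,0,0.5],"yaw":0},{"grip":0,"slide":[0,0,0],"yaw":0},{"grip":1,"slide":[0,0,0],"yaw":0},{"grip":1,"slide":[0,0,0],"yaw":0},{"grip":1,"slide":[0,0,0],"yaw":0},{"grip":1,"slide":[0,0,0],"yaw":0},{"grip":1,"slide":[0,0,0],"yaw":0},{"grip":1,"slide":[0,0,0],"yaw":0}]' 40
python3 - <<'E'
from h import *
k=K("wrist"); im=manip.camera("wrist"); cv2.imwrite("pics/w4.png",cv2.resize(im,None,fx=1.56,fy=1.56))
print(manip.get_obs()["grip_width"],manip.get_obs()["grasp_force"])
E
```

```text
clock: 5.75
position: [0.4697, -0.3455, 0.0961]
ee_rot: [0.244, 0.97, 0.0, 0.001]
ft_force: [-0.9, 2.3, 6.4]
grip_width: 0.686
grasp_force: 43.6
0.6861938419521967 43.584625124931335
```

View pics/w4.png

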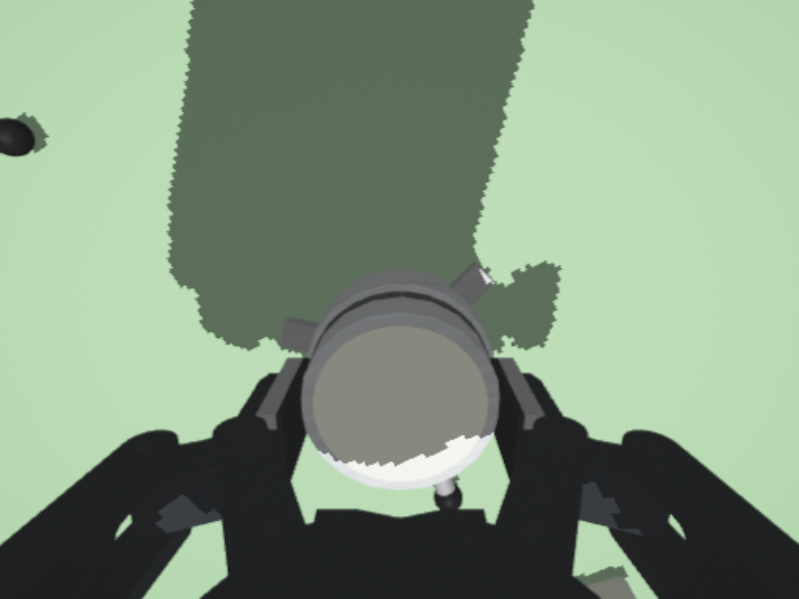

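The barrel is between the pads: its top spans columns 302–499 and rows 313–490, with the ball at (447,495). I compute its offset in the grip next.

```bash
python3 - <<'E'
from h import *
k=K("wrist");P=lambda u,v,z:onz("wrist",(u/1.56,v/1.56),z,k)
o=manip.get_obs();M=R.from_quat(o["ee_rot"]).as_matrix()
L,r,b,t=[P(*q,.045) for q in((302,400),(499,400),(400,490),(400,313))]
print("diam",np.linalg.norm(L-r),np.linalg.norm(t-b)); c=b+M[:,0]*0
for s in(b,t): print("radius pt in tool",(M.T@(s-o["position"])*1000).round(1))
print("L,R tool",(M.T@(L-o["position"])*1000).round(1),(M.T@(r-o["position"])*1000).round(1))
ball=P(447,495,.010)
c=(L+r)/2; b2=(b+t)/2; print("centers",c,b2,o["position"]); 
d=ball-o["position"]; print("ball",np.hypot(d[0],d[1]),np.degrees(np.arctan2(d[1],d[0])))
for q in((290,333),(470,277)):
    d=P(*q,.011)-o["position"]; print(np.hypot(d[0],d[1]),np.degrees(np.arctan2(d[1],d[0])))
E
```

```text
diam 0.05820837278931945 0.05916262136029948
radius pt in tool [-29.1   1.   51.1]
radius pt in tool [30.1  1.  51. ]
L,R tool [  2.8 -28.   51.1] [ 2.9 30.2 51.1]
centers [ 0.46780815 -0.34314133  0.045     ] [ 0.46980597 -0.34437948  0.045     ] [ 0.46968975 -0.34546094  0.09608864]
ball 0.06439969779400492 -9.9180932469826
0.04008746828585006 -133.13573819824978
0.040284752668761775 112.64487099347136
```

```bash
python3 -m jog '[{"grip":1,"slide":[0,0,-1],"yaw":0},{"grip":1,"slide":[0,0,-3],"yaw":0.0},{"grip":1,"slide":[0,0,-4],"yaw":0.1},{"grip":1,"slide":[0,0,-4],"yaw":0.14},{"grip":1,"slide":[0,0,-3],"yaw":0.14},{"grip":1,"slide":[0,0,0],"yaw":0.14},{"grip":1,"slide":[0,0,0],"yaw":0.14},{"grip":1,"slide":[0,0,0],"yaw":0}]'
python3 - <<'E'
from h import *
delta(.5915,-.037,.24)
E
```

```text
clock: 6.6
position: [0.469, -0.3451, 0.2453]
ee_rot: [0.546, 0.838, 0.0, 0.0]
ft_force: [0.1, -0.4, -4.2]
grip_width: 0.689
grasp_force: 44.6
pos [ 0.469  -0.3451  0.2453] closing heading 23.77 tilt [ 0.  0. -1.] j [-0.06  0.33  0.75  1.69 -0.24  1.21  1.17]
slide cm [23.26 23.63  0.54]
```

```bash
python3 -m jog '[{"grip":1,"slide":[2.9,2.95,0],"yaw":0},{"grip":1,"slide":[2.9,2.95,0],"yaw":0.0},{"grip":1,"slide":[2.9,2.95,0],"yaw":0},{"grip":1,"slide":[2.9,2.95,0],"yaw":0},{"grip":1,"slide":[2.9,2.95,0.5],"yaw":0},{"grip":1,"slide":[2.9,2.95,1.5],"yaw":0},{"grip":1,"slide":[2.9,2.95,1.5],"yaw":0},{"grip":1,"slide":[2.9,2.95,1.5],"yaw":0}]'
python3 -m jog '[{"grip":1,"slide":[0,0,0],"yaw":0},{"grip":1,"slide":[0,0,0],"yaw":0}]'
python3 - <<'E'
from h import *
k=K("wrist"); im=manip.camera("wrist"); cv2.imwrite("pics/w5.png",cv2.resize(im,None,fx=1.56,fy=1.56));np.save("k5.npy",np.array(k,dtype=object),allow_pickle=True)
delta(.5915,-.037,.19)
E
```

```text
clock: 7.4
position: [0.5912, -0.0359, 0.1946]
ee_rot: [0.543, 0.839, 0.0, -0.0]
ft_force: [1.6, -0.2, -2.4]
grip_width: 0.685
grasp_force: 44.6
clock: 7.6
position: [0.5907, -0.0366, 0.1943]
ee_rot: [0.543, 0.84, -0.001, -0.001]
ft_force: [-0.5, -1.4, -3.5]
grip_width: 0.684
grasp_force: 44.6
pos [ 0.5907 -0.0382  0.1949] closing heading 24.04 tilt [-0.    -0.001 -1.   ] j [-0.49  0.38  0.59  1.71 -0.23  1.12  0.59]
slide cm [0.08 0.13 0.49]
```

View pics/w5.png

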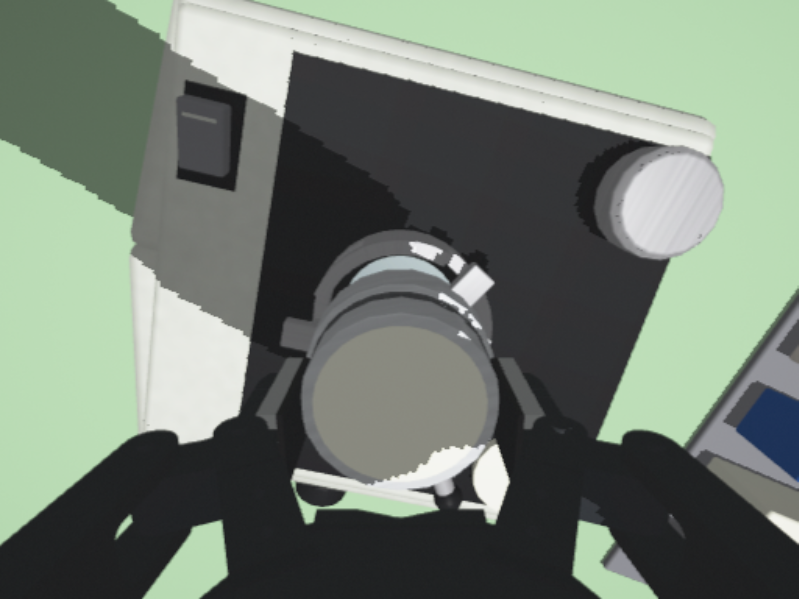

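```bash
python3 - <<'E'
from h import *
k=tuple(np.load("k5.npy",allow_pickle=True)); im=cv2.imread("pics/w5.png")
o=manip.get_obs();M=R.from_quat(o["ee_rot"]).as_matrix()
big=cv2.resize(im[215:400,270:540],None,fx=2.9,fy=2.9,interpolation=cv2.INTER_CUBIC)
pj=lambda p:((1.56*proj("wrist",p,k)-[270,215])*2.9)
def curve(c,r,z,a,col):
    q=np.array([pj([c[0]+r*np.cos(t),c[1]+r*np.sin(t),z]) for t in np.radians(a)]); cv2.polylines(big,[q.astype(np.int32)],False,col,1)
for r in(.034,.04): curve((.5915,-.037),r,.078,range(361),(0,0,255))
for g in(71,191,311):
  for e in(-11,11):
    a=np.radians(g+e); q=[pj([.5915+r*np.cos(a),-.037+r*np.sin(a),.078]) for r in(.034,.04)]; cv2.line(big,*[tuple(x.astype(int).tolist()) for x in q],(0,255,255),1)
# barrel lugs, predicted
c=o["position"][:2]; u=.1946-.096
for g in(-49.2,70.8,190.8):
    a=np.radians(g); t=np.array([-np.sin(a),np.cos(a)])*.005; b=c+.044*np.array([np.cos(a),np.sin(a)])
    cv2.line(big,*[tuple(pj([*(b+s*t),u+.011]).astype(int).tolist()) for s in(-1,1)],(255,0,0),2)
curve(c,.030,u+.045,range(361),(255,0,0))
cv2.imwrite("pics/w5o.png",big); print(big.shape)
E
```

```text
(536, 783, 3)
```

View pics/w5o.png

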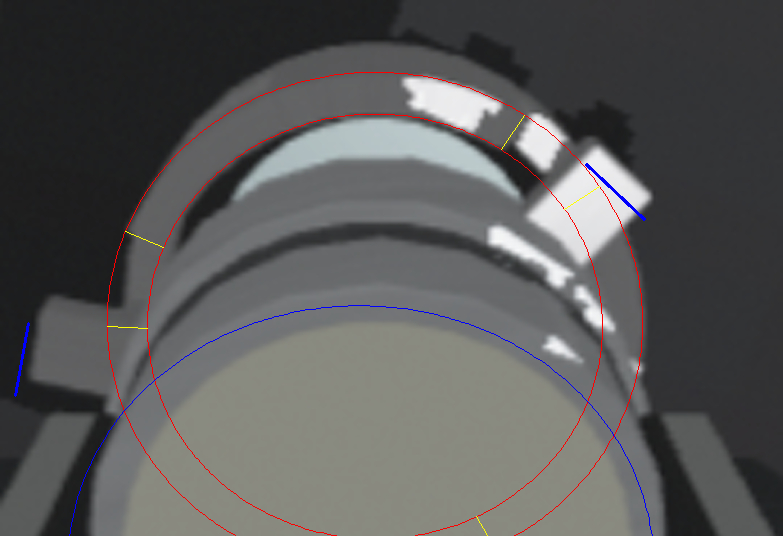

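Overlay: the rim and gaps match the prediction. The barrel sits about 1 mm off in +tool x, so I trim that and lower it.

```bash
python3 -m jog '[{"grip":1,"slide":[-0.08,-0.04,0.5],"yaw":0},{"grip":1,"slide":[0,0,0.5],"yaw":0},{"grip":1,"slide":[0,0,0.4],"yaw":0},{"grip":1,"slide":[0,0,0.4],"yaw":0},{"grip":1,"slide":[0,0,0.4],"yaw":0},{"grip":1,"slide":[0,0,0.0],"yaw":0}]'
python3 -c "
from h import *
delta(.5915,-.037,.155);print(manip.get_obs()['ft_force'],manip.get_obs()['torque'])"
```

```text
clock: 8.25
position: [0.5906, -0.0384, 0.1722]
ee_rot: [0.545, 0.838, -0.0, -0.0]
ft_force: [-0.1, -0.1, -4.1]
grip_width: 0.68
grasp_force: 44.7
pos [ 0.5906 -0.0384  0.1722] closing heading 23.9 tilt [ 0.    -0.001 -1.   ] j [-0.48  0.41  0.58  1.73 -0.25  1.08  0.6 ]
slide cm [0.09 0.14 1.72]
[-0.05893449 -0.10111977 -4.09134611] [-0.00091815 -0.04044407  0.05581093]
```

```bash
python3 -m jog '[{"grip":1,"slide":[0,0,0.3],"yaw":0},{"grip":1,"slide":[0,0,0.3],"yaw":0},{"grip":1,"slide":[0,0,0.3],"yaw":0},{"grip":1,"slide":[0,0,0.3],"yaw":0},{"grip":1,"slide":[0,0,0.0],"yaw":0}]'
python3 -c "
from h import *
delta(.5915,-.037,.155);print(manip.get_obs()['ft_force'],manip.get_obs()['torque'])"
```

```text
clock: 8.75
position: [0.5906, -0.0384, 0.1604]
ee_rot: [0.545, 0.838, -0.0, -0.0]
ft_force: [-1.0, -0.6, -3.5]
grip_width: 0.684
grasp_force: 44.7
pos [ 0.5906 -0.0384  0.1604] closing heading 23.9 tilt [ 0.    -0.001 -1.   ] j [-0.47  0.42  0.57  1.74 -0.26  1.06  0.61]
slide cm [0.09 0.13 0.54]
[-0.95131677 -0.62418255 -3.54739898] [-0.00472024  0.01156479 -0.01786172]
```

```bash
python3 -m jog '[{"grip":1,"slide":[0,0,0.25],"yaw":0},{"grip":1,"slide":[0,0,0.2],"yaw":0},{"grip":1,"slide":[0,0,0.1],"yaw":0},{"grip":1,"slide":[0,0,0.0],"yaw":0}]'
python3 -c "
from h import *
delta(.5915,-.037,.155);print(manip.get_obs()['ft_force'],manip.get_obs()['torque'])"
```

```text
clock: 9.15
position: [0.5909, -0.0384, 0.1554]
ee_rot: [0.545, 0.838, 0.0, -0.0]
ft_force: [0.4, -0.3, -2.8]
grip_width: 0.682
grasp_force: 45.0
pos [ 0.5909 -0.0384  0.1554] closing heading 23.89 tilt [ 0.  0. -1.] j [-0.47  0.43  0.57  1.74 -0.26  1.05  0.61]
slide cm [0.11 0.11 0.04]
[ 0.40318753 -0.29182632 -2.82801035] [-0.00564042 -0.02104021  0.01600936]
```

```bash
python3 -m jog '[{"grip":1,"slide":[0,0,0.05],"yaw":0.1},{"grip":1,"slide":[0,0,0],"yaw":0.1},{"grip":1,"slide":[0,0,0],"yaw":0.1},{"grip":1,"slide":[0,0,0.0],"yaw":0.1}]'
python3 -m jog '[{"grip":1,"slide":[0,0,0],"yaw":0.1},{"grip":1,"slide":[0,0,0],"yaw":0.1},{"grip":1,"slide":[0,0,0],"yaw":0.1},{"grip":1,"slide":[0,0,0.0],"yaw":0.05},{"grip":1,"slide":[0,0,0.0],"yaw":0.0}]'
python3 -c "
from h import *
delta(.5915,-.037,.155);print(manip.get_obs()['ft_force'],manip.get_obs()['torque'])"
```

```text
clock: 9.55
position: [0.5911, -0.0385, 0.1552]
ee_rot: [0.703, 0.712, 0.0, 0.0]
ft_force: [0.4, -0.3, -2.6]
grip_width: 0.686
grasp_force: 44.9
clock: 10.05
position: [0.5909, -0.0383, 0.1549]
ee_rot: [0.815, 0.58, -0.0, 0.0]
ft_force: [-0.1, 0.2, -4.0]
grip_width: 0.685
grasp_force: 44.8
pos [ 0.5909 -0.0383  0.1549] closing heading -19.11 tilt [-0.  0. -1.] j [-0.59  0.47  0.73  1.75 -0.35  1.06 -0.07]
slide cm [ 0.14  0.01 -0.01]
[-0.07793746  0.23946285 -3.99791163] [0.01840496 0.00863494 0.00166602]
```

```bash
python3 -m jog '[{"grip":1,"slide":[0,0,0.2],"yaw":0},{"grip":1,"slide":[0,0,0.1],"yaw":0},{"grip":1,"slide":[0,0,0.1],"yaw":0},{"grip":1,"slide":[0,0,0.0],"yaw":0}]'
python3 -c "
from h import *
delta(.5915,-.037,.155);print(manip.get_obs()['ft_force'],manip.get_obs()['torque'])"
```

```text
clock: 10.45
position: [0.5908, -0.0384, 0.1507]
ee_rot: [0.814, 0.58, -0.0, -0.0]
ft_force: [-0.3, 0.2, -3.3]
grip_width: 0.681
grasp_force: 44.8
pos [ 0.5908 -0.0384  0.1507] closing heading -19.06 tilt [ 0. -0. -1.] j [-0.58  0.47  0.72  1.75 -0.35  1.05 -0.07]
slide cm [ 0.16  0.02 -0.43]
[-0.30755376  0.23950986 -3.33014379] [-0.01120233 -0.02403755 -0.04768434]
```

```bash
python3 -m jog '[{"grip":0.2,"slide":[0,0,0],"yaw":0},{"grip":-0.3,"slide":[0,0,0],"yaw":0},{"grip":-1,"slide":[0,0,0],"yaw":0},{"grip":-1,"slide":[0,0,0],"yaw":0},{"grip":-1,"slide":[0,0,-2],"yaw":0},{"grip":-1,"slide":[0,0,-4],"yaw":0},{"grip":-1,"slide":[0,0,-4],"yaw":0},{"grip":-1,"slide":[0,0,-4],"yaw":0}]'
python3 -m jog '[{"grip":-1,"slide":[0,0,-4],"yaw":0},{"grip":-1,"slide":[0,0,0],"yaw":0}]'
python3 - <<'E'
from h import *
k=K("wrist"); im=manip.camera("wrist"); np.save("k6.npy",np.array(k,dtype=object),allow_pickle=True)
big=cv2.resize(im,None,fx=1.56,fy=1.56);cv2.imwrite("pics/w6.png",big)
for z in(.099,.104): # seated / unseated top
    q=np.array([1.56*proj("wrist",[.591+.03*np.cos(t),-.038+.03*np.sin(t),z],k) for t in np.linspace(0,6.3,90)]);cv2.polylines(big,[q.astype(np.int32)],True,(0,0,255) if z==.099 else (255,0,0),1)
cv2.imwrite("pics/w6o.png",big)
delta(.471,.3336,.25,None)
E
```

```text
clock: 11.25
position: [0.5908, -0.0386, 0.2928]
ee_rot: [0.815, 0.58, 0.0, 0.0]
ft_force: [1.0, 0.3, 0.6]
grip_width: 0.995
grasp_force: 0.0
clock: 11.45
position: [0.5927, -0.0392, 0.3368]
ee_rot: [0.815, 0.58, 0.004, 0.002]
ft_force: [0.4, 0.7, -0.0]
grip_width: 0.998
grasp_force: 0.0
pos [ 0.5919 -0.0389  0.3338] closing heading -19.09 tilt [ 0.003  0.005 -1.   ] j [-0.66  0.3   0.81  1.54 -0.22  1.39 -0.17]
slide cm [ 31.23 -23.64   8.35]
```

View pics/w6o.png

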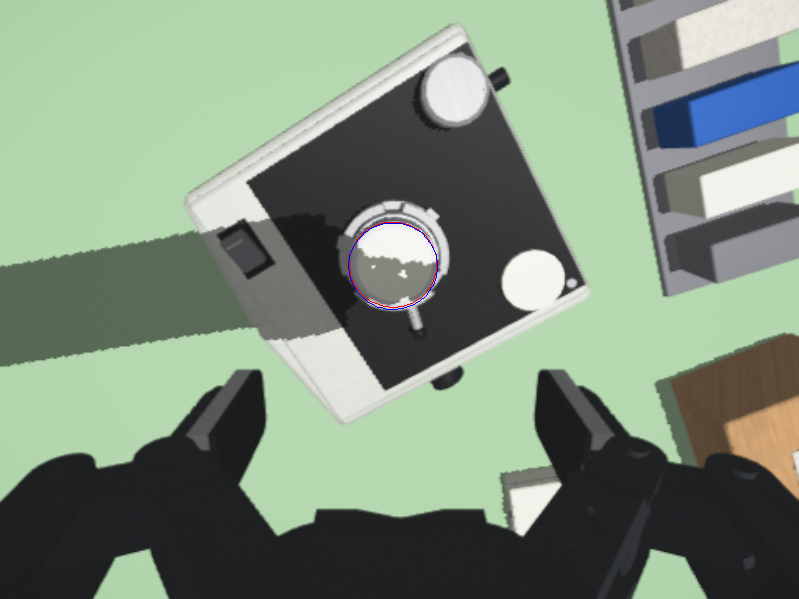

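The barrel is seated level and centred at (393,265), with its lever out to the right at (419,330). Next, the dish.

```bash
python3 -m jog '[{"grip":-1,"slide":[3.4,-2.6,0],"yaw":0},{"grip":-1,"slide":[3.4,-2.6,0],"yaw":0},{"grip":-1,"slide":[3.4,-2.6,0.5],"yaw":0},{"grip":-1,"slide":[3.4,-2.6,1],"yaw":0},{"grip":-1,"slide":[3.4,-2.6,1.5],"yaw":0},{"grip":-1,"slide":[3.4,-2.6,1.5],"yaw":0},{"grip":-1,"slide":[3.4,-2.6,2],"yaw":0},{"grip":-1,"slide":[3.4,-2.6,2],"yaw":0}]'
python3 -m jog '[{"grip":-1,"slide":[3.6,-2.4,2],"yaw":0},{"grip":-1,"slide":[0,0,0],"yaw":0},{"grip":-1,"slide":[0,0,0],"yaw":0}]'
python3 - <<'E'
from h import *
k=K("wrist"); im=manip.camera("wrist"); np.save("k7.npy",np.array(k,dtype=object),allow_pickle=True)
big=cv2.resize(im,None,fx=1.56,fy=1.56);cv2.imwrite("pics/w7.png",big)
for m in manip.masks_of("dish","wrist"):
    ys,xs=np.where(m["region"]); print(m["centre"],m["conf"],m["region"].sum(),[xs.min(),xs.max(),ys.min(),ys.max()],onz("wrist",m["centre"],.010,k))
delta(.471,.3336,.076,None)
E
```

```text
clock: 12.3
position: [0.482, 0.288, 0.2444]
ee_rot: [0.814, 0.58, -0.0, -0.0]
ft_force: [1.1, 0.9, 0.6]
grip_width: 1.002
grasp_force: 0.0
clock: 12.6
position: [0.4713, 0.329, 0.2243]
ee_rot: [0.814, 0.581, -0.001, 0.0]
ft_force: [0.7, -0.5, 1.2]
grip_width: 0.999
grasp_force: 0.0
[261.8, 70.0] 0.9 1505 [np.int64(241), np.int64(282), np.int64(48), np.int64(93)] [0.50803836 0.41939619 0.01      ]
[256.7, 167.1] 0.87 1070 [np.int64(240), np.int64(276), np.int64(152), np.int64(188)] [0.4747791 0.3363079 0.01     ]
pos [0.4728 0.3273 0.2257] closing heading -19.16 tilt [-0.001  0.    -1.   ] j [-1.17  0.31  0.58  1.72 -0.18  1.16 -0.87]
slide cm [ 0.55 -0.38 14.97]
```

View pics/w7.png

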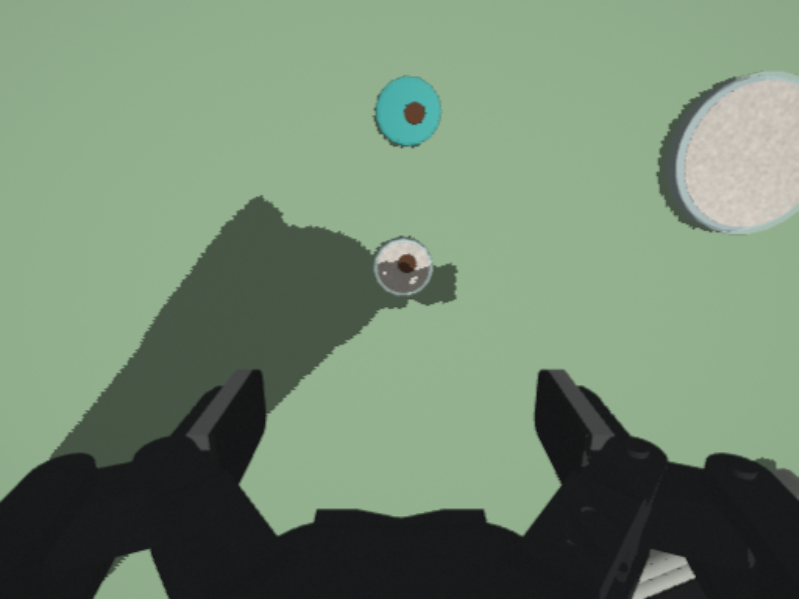

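The target dish (clear, brown specimen) is at (403,266); the teal look-alike is at (408,111).

```bash
python3 -m jog '[{"grip":-1,"slide":[0.25,-0.04,3],"yaw":0},{"grip":-1,"slide":[0.25,-0.04,3],"yaw":0},{"grip":-0.6,"slide":[0,0,3],"yaw":0},{"grip":-0.4,"slide":[0,0,2],"yaw":0},{"grip":-0.4,"slide":[0,0,1.5],"yaw":0},{"grip":-0.4,"slide":[0,0,1],"yaw":0},{"grip":-0.4,"slide":[0,0,0.5],"yaw":0},{"grip":-0.4,"slide":[0,0,0],"yaw":0}]' 20
python3 - <<'E'
from h import *
k=K("wrist"); im=manip.camera("wrist");cv2.imwrite("pics/w8.png",im)
for m in manip.masks_of("dish","wrist"):
    ys,xs=np.where(m["region"]); c=[(xs.min()+xs.max())/2,(ys.min()+ys.max())/2]; print(m["conf"],m["region"].sum(),[xs.min(),xs.max(),ys.min(),ys.max()],onz("wrist",c,.010,k))
delta(.473,.3333,.076,None)
E
```

```text
clock: 13.5
position: [0.4734, 0.3333, 0.086]
ee_rot: [0.815, 0.58, 0.0, 0.0]
ft_force: [0.0, -0.7, -1.1]
grip_width: 0.698
grasp_force: 0.0
0.94 3584 [np.int64(225), np.int64(293), np.int64(204), np.int64(270)] [0.47580971 0.33393366 0.01      ]
pos [0.4737 0.3337 0.0867] closing heading -19.09 tilt [ 0.001  0.001 -1.   ] j [-1.11  0.49  0.52  1.82 -0.3   0.91 -0.79]
slide cm [-0.06 -0.05  1.07]
```

```bash
python3 -m jog '[{"grip":-0.4,"slide":[0.1,0.1,0.5],"yaw":0},{"grip":-0.2,"slide":[0,0,0.5],"yaw":0},{"grip":0,"slide":[0,0,0],"yaw":0},{"grip":0.2,"slide":[0,0,0],"yaw":0},{"grip":0.4,"slide":[0,0,0],"yaw":0},{"grip":0.6,"slide":[0,0,0],"yaw":0},{"grip":0.6,"slide":[0,0,0],"yaw":0},{"grip":0.6,"slide":[0,0,0],"yaw":0}]' 20
python3 - <<'E'
from h import *
delta(.591,-.038,.25)
E
```

```text
clock: 14.4
position: [0.4744, 0.3341, 0.0759]
ee_rot: [0.814, 0.58, 0.0, -0.0]
ft_force: [-0.0, 0.5, -0.7]
grip_width: 0.426
grasp_force: 20.1
pos [0.4744 0.3341 0.0759] closing heading -19.08 tilt [ 0. -0. -1.] j [-1.1   0.51  0.51  1.82 -0.31  0.89 -0.79]
slide cm [-31.36  23.18 -17.41]
```

```bash
python3 -m jog '[{"grip":0.6,"slide":[0,0,-0.5],"yaw":0},{"grip":0.6,"slide":[0,0,-1.5],"yaw":0},{"grip":0.6,"slide":[0,0,-2.5],"yaw":0},{"grip":0.6,"slide":[0,0,-3],"yaw":0},{"grip":0.6,"slide":[-0.7,0.5,-3],"yaw":0},{"grip":0.6,"slide":[-1.5,1.1,-2.5],"yaw":0},{"grip":0.6,"slide":[-2.2,1.6,-1.5],"yaw":0},{"grip":0.6,"slide":[-2.2,1.6,-0.5],"yaw":0}]'
python3 -m jog '[{"grip":0.6,"slide":[-2.6,1.9,0],"yaw":0},{"grip":0.6,"slide":[-3,2.2,0],"yaw":0},{"grip":0.6,"slide":[-3,2.2,0],"yaw":0},{"grip":0.6,"slide":[-3,2.2,0],"yaw":0},{"grip":0.6,"slide":[-3,2.2,0],"yaw":0},{"grip":0.6,"slide":[-3,2.2,0],"yaw":0},{"grip":0.6,"slide":[-2.2,1.6,0],"yaw":0},{"grip":0.6,"slide":[-1.5,1.1,0],"yaw":0}]'
python3 - <<'E'
from h import *
delta(.591,-.038,.20)
E
```

```text
clock: 15.2
position: [0.4992, 0.2555, 0.2292]
ee_rot: [0.814, 0.58, 0.002, -0.0]
ft_force: [-0.5, 0.1, -0.7]
grip_width: 0.432
grasp_force: 20.1
clock: 16.0
position: [0.5764, 0.0009, 0.2274]
ee_rot: [0.815, 0.579, 0.001, 0.0]
ft_force: [0.4, -0.4, 0.2]
grip_width: 0.427
grasp_force: 20.1
pos [0.5764 0.0009 0.2274] closing heading -19.24 tilt [ 0.     0.001 -1.   ] j [-0.69  0.34  0.74  1.73 -0.24  1.17 -0.22]
slide cm [-3.19  2.66  2.74]
```

```bash
python3 -m jog '[{"grip":0.6,"slide":[-1.5,1.3,0],"yaw":0},{"grip":0.6,"slide":[-1.3,1.1,0],"yaw":0},{"grip":0.6,"slide":[-0.4,0.26,1],"yaw":0},{"grip":0.6,"slide":[0,0,1.5],"yaw":0},{"grip":0.6,"slide":[0,0,1.2],"yaw":0},{"grip":0.6,"slide":[0,0,0.7],"yaw":0},{"grip":0.6,"slide":[0,0,0.3],"yaw":0},{"grip":0.6,"slide":[0,0,0],"yaw":0}]'
python3 - <<'E'
from h import *
delta(.591,-.038,.175)
k=K("wrist"); im=manip.camera("wrist");cv2.imwrite("pics/w9.png",cv2.resize(im,None,fx=1.56,fy=1.56))
E
```

```text
clock: 16.8
position: [0.5905, -0.0347, 0.1784]
ee_rot: [0.814, 0.58, -0.0, -0.0]
ft_force: [0.4, 0.2, -0.2]
grip_width: 0.427
grasp_force: 20.2
pos [ 0.5905 -0.0347  0.1784] closing heading -19.04 tilt [-0.    -0.001 -1.   ] j [-0.59  0.43  0.72  1.73 -0.32  1.1  -0.1 ]
slide cm [-0.3   0.15  0.34]
```

View pics/w9.png

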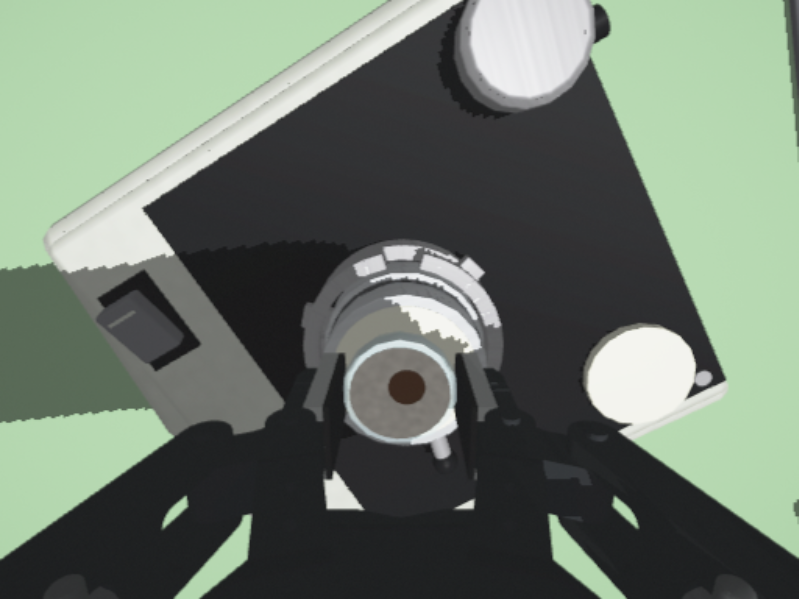

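The dish is held level over the barrel top, centred at (400,390); the switch is at (143,327). I shift 3 mm and lower.

```bash
python3 -m jog '[{"grip":0.6,"slide":[-0.28,0.13,0],"yaw":0},{"grip":0.6,"slide":[0,0,0.1],"yaw":0},{"grip":0.6,"slide":[0,0,0.1],"yaw":0},{"grip":0.6,"slide":[0,0,0.1],"yaw":0},{"grip":0.6,"slide":[0,0,0],"yaw":0}]'
python3 -m jog '[{"grip":0.6,"slide":[0,0,0],"yaw":0}]'
```

```text
clock: 17.35
position: [0.591, -0.0382, 0.1758]
ee_rot: [0.815, 0.58, -0.0, -0.0]
ft_force: [0.1, 0.0, -0.6]
grip_width: 0.425
grasp_force: 20.2
clock: 17.45
position: [0.5911, -0.0382, 0.1759]
ee_rot: [0.815, 0.58, 0.0, -0.0]
ft_force: [-0.6, -0.5, -0.5]
grip_width: 0.429
grasp_force: 20.2
```

```bash
python3 -m jog '[{"grip":0.6,"slide":[0,0,0.07],"yaw":0},{"grip":0.6,"slide":[0,0,0.05],"yaw":0},{"grip":0.6,"slide":[0,0,0],"yaw":0}]'
python3 -m jog '[{"grip":0.6,"slide":[0,0,0],"yaw":0}]'
```

```text
clock: 17.75
position: [0.5911, -0.0382, 0.1748]
ee_rot: [0.815, 0.58, 0.0, -0.0]
ft_force: [0.4, -0.1, -0.0]
grip_width: 0.429
grasp_force: 20.2
clock: 17.85
position: [0.5911, -0.0382, 0.1747]
ee_rot: [0.815, 0.58, 0.0, -0.0]
ft_force: [0.4, 0.2, 0.4]
grip_width: 0.429
grasp_force: 20.2
```

```bash
python3 -m jog '[{"grip":0.6,"slide":[0,0,0.05],"yaw":0},{"grip":0.6,"slide":[0,0,0.0],"yaw":0}]'
python3 -m jog '[{"grip":0.6,"slide":[0,0,0],"yaw":0}]'
```

```text
clock: 18.05
position: [0.5911, -0.0383, 0.1746]
ee_rot: [0.815, 0.58, 0.0, -0.0]
ft_force: [-2.4, 1.0, 4.6]
grip_width: 0.425
grasp_force: 20.6
clock: 18.15
position: [0.5911, -0.0383, 0.1746]
ee_rot: [0.815, 0.58, 0.0, -0.0]
ft_force: [-2.2, 0.1, 6.6]
grip_width: 0.43
grasp_force: 20.6
```

```bash
python3 -m jog '[{"grip":0.6,"slide":[0,0,-0.03],"yaw":0},{"grip":0.1,"slide":[0,0,0],"yaw":0},{"grip":-0.1,"slide":[0,0,0],"yaw":0},{"grip":-0.4,"slide":[0,0,0],"yaw":0},{"grip":-0.6,"slide":[0,0,-0.5],"yaw":0},{"grip":-0.6,"slide":[0,0,-2],"yaw":0},{"grip":-0.6,"slide":[0,0,-4],"yaw":0},{"grip":-0.6,"slide":[0,0,-4],"yaw":0}]'
python3 -m jog '[{"grip":1,"slide":[0,0,-3],"yaw":0},{"grip":1,"slide":[0,0,0],"yaw":0},{"grip":1,"slide":[0,0,0],"yaw":0}]'
python3 - <<'E'
from h import *
k=K("wrist"); im=manip.camera("wrist"); big=cv2.resize(im,None,fx=1.56,fy=1.56)
for r,z in((.026,.099),(.019,.111)):
    q=np.array([1.56*proj("wrist",[.591+r*np.cos(t),-.038+r*np.sin(t),z],k) for t in np.linspace(0,6.3,90)]);cv2.polylines(big,[q.astype(np.int32)],True,(0,0,255),1)
# well centre for geometry, yaw 11deg; switch end
W=np.array([.591,-.038]); a=np.radians(11); ex=np.array([np.cos(a),np.sin(a)]); ey=np.array([-np.sin(a),np.cos(a)])
pv=W-.1*ex+.06*ey; end=pv+.013*ey; print("pivot",pv,"end",end)
for p,z in((pv,.0615),(end,.065)):
    cv2.circle(big,tuple((1.56*proj("wrist",[*p,z],k)).astype(int).tolist()),2,(0,0,255),-1)
cv2.imwrite("pics/w10.png",big)
t=pv+.018*ey; print("target",t); delta(t[0],t[1],.2,11)
E
```

```text
clock: 18.95
position: [0.5906, -0.0384, 0.2807]
ee_rot: [0.815, 0.58, -0.001, -0.0]
ft_force: [1.5, 0.5, 0.7]
grip_width: 0.799
grasp_force: 0.0
clock: 19.25
position: [0.5912, -0.0383, 0.31]
ee_rot: [0.815, 0.58, 0.001, 0.0]
ft_force: [-0.3, 0.5, -0.5]
grip_width: 0.29
grasp_force: 0.0
pivot [0.48138874 0.00181673] end [0.47890822 0.01457788]
target [0.47795418 0.01948602]
pos [ 0.5908 -0.0382  0.309 ] closing heading -19.07 tilt [ 0.    -0.001 -1.   ] j [-0.64  0.31  0.78  1.58 -0.22  1.34 -0.17]
slide cm [  1.76 -12.54  10.91]
yaw rad (slide first) -0.525
```

View pics/w10.png

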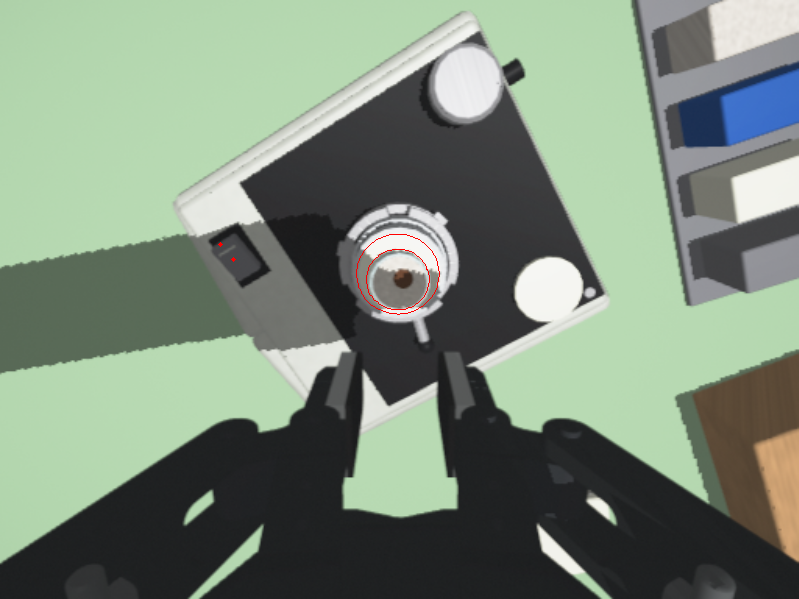

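The dish's outline matches the predicted circle centred on the glass, so it is wholly on it. The raised rocker end is near (221,243).

```bash
python3 -m jog '[{"grip":1,"slide":[0.4,-3.1,0],"yaw":0},{"grip":1,"slide":[0.4,-3.1,0],"yaw":0},{"grip":1,"slide":[0.4,-3.1,0],"yaw":0},{"grip":1,"slide":[0.5,-3.0,0],"yaw":0},{"grip":1,"slide":[0,0,2],"yaw":-0.13},{"grip":1,"slide":[0,0,3],"yaw":-0.13},{"grip":1,"slide":[0,0,3],"yaw":-0.13},{"grip":1,"slide":[0,0,3],"yaw":-0.135}]'
python3 -m jog '[{"grip":1,"slide":[0,0,2],"yaw":0},{"grip":1,"slide":[0,0,1],"yaw":0},{"grip":1,"slide":[0,0,0],"yaw":0}]'
python3 - <<'E'
from h import *
k=K("wrist"); im=manip.camera("wrist"); cv2.imwrite("pics/w11.png",cv2.resize(im,None,fx=1.56,fy=1.56))
delta(.4798,.0182,.15,11)
for m in manip.masks_of("lamp_switch","wrist"): print(m["centre"],m["conf"],m["region"].sum(),onz("wrist",m["centre"],.061,k))
E
```

```text
clock: 20.1
position: [0.4795, 0.0181, 0.1975]
ee_rot: [0.634, 0.773, -0.0, -0.0]
ft_force: [-0.0, 0.3, 0.2]
grip_width: 0.004
grasp_force: 0.0
clock: 20.4
position: [0.4794, 0.0178, 0.168]
ee_rot: [0.636, 0.771, -0.002, -0.001]
ft_force: [0.2, 0.7, -0.4]
grip_width: -0.001
grasp_force: 0.0
pos [0.4801 0.0178 0.1692] closing heading 10.96 tilt [-0.001 -0.001 -1.   ] j [-0.82  0.16  0.75  2.02 -0.13  1.    0.18]
slide cm [ 0.04 -0.02  1.92]
yaw rad (slide first) -0.001
[252.2, 219.9] 0.83 321 [0.47770372 0.0151815  0.061     ]
```

```bash
python3 -m jog '[{"grip":1,"slide":[0,0,1.5],"yaw":0},{"grip":1,"slide":[0,0,1.0],"yaw":0},{"grip":1,"slide":[0,0,0.3],"yaw":0},{"grip":1,"slide":[0,0,0.2],"yaw":0},{"grip":1,"slide":[0,0,0.2],"yaw":0},{"grip":1,"slide":[0,0,0],"yaw":0}]'
python3 -m jog '[{"grip":1,"slide":[0,0,0.2],"yaw":0},{"grip":1,"slide":[0,0,0],"yaw":0}]'
```

```text
clock: 21.1
position: [0.4805, 0.018, 0.1377]
ee_rot: [0.636, 0.772, 0.0, 0.0]
ft_force: [0.7, -0.6, -0.2]
grip_width: 0.001
grasp_force: 0.0
clock: 21.3
position: [0.4806, 0.0184, 0.1357]
ee_rot: [0.636, 0.772, 0.0, -0.0]
ft_force: [-0.4, 1.4, 2.1]
grip_width: -0.004
grasp_force: 1.0
```

```bash
python3 -m jog '[{"grip":1,"slide":[0,0,0.15],"yaw":0},{"grip":1,"slide":[0,0,0.15],"yaw":0},{"grip":1,"slide":[0,0,0],"yaw":0}]'
python3 -m jog '[{"grip":1,"slide":[0,0,0.1],"yaw":0},{"grip":1,"slide":[0,0,0],"yaw":0}]'
```

```text
clock: 21.6
position: [0.4806, 0.0186, 0.1326]
ee_rot: [0.636, 0.772, 0.0, -0.0]
ft_force: [-1.1, 3.4, 4.1]
grip_width: -0.002
grasp_force: 2.0
clock: 21.8
position: [0.4806, 0.0186, 0.1316]
ee_rot: [0.636, 0.772, 0.0, -0.0]
ft_force: [-1.0, 5.2, 4.1]
grip_width: 0.0
grasp_force: 2.6
```

```bash
python3 -m jog '[{"grip":1,"slide":[0,0,0.1],"yaw":0},{"grip":1,"slide":[0,0,0],"yaw":0}]'
python3 -m jog '[{"grip":1,"slide":[0,0,0.1],"yaw":0},{"grip":1,"slide":[0,0,0],"yaw":0}]'
python3 -m jog '[{"grip":1,"slide":[0,0,0.1],"yaw":0},{"grip":1,"slide":[0,0,0],"yaw":0}]'
```

```text
clock: 22.0
position: [0.4806, 0.0188, 0.1308]
ee_rot: [0.636, 0.772, 0.001, -0.0]
ft_force: [-1.1, 5.5, 7.3]
grip_width: -0.002
grasp_force: 4.4
clock: 22.2
position: [0.4808, 0.0188, 0.1304]
ee_rot: [0.636, 0.772, 0.001, -0.0]
ft_force: [-6.0, 5.5, 19.3]
grip_width: 0.002
grasp_force: 10.0
clock: 22.4
position: [0.4809, 0.0188, 0.1301]
ee_rot: [0.636, 0.772, 0.001, -0.001]
ft_force: [-11.2, 5.8, 31.5]
grip_width: 0.001
grasp_force: 15.9
```

A hard stop at a tip height of about 57 mm. I retract and look.

```bash
python3 -m jog '[{"grip":1,"slide":[0,0,-0.5],"yaw":0},{"grip":1,"slide":[0,0,-2],"yaw":0},{"grip":1,"slide":[0,0,-3],"yaw":0},{"grip":1,"slide":[0,0,-4],"yaw":0},{"grip":1,"slide":[0,0,-4],"yaw":0},{"grip":1,"slide":[0,0,0],"yaw":0},{"grip":1,"slide":[0,0,0],"yaw":0}]'
python3 - <<'E'
from h import *
im=manip.camera("wrist"); a=cv2.resize(im[60:260,130:390],None,fx=1.5,fy=1.5); o=cv2.imread("pics/w2.png")[60:360,180:570]
b=manip.camera("top")[120:240,200:330]; s=manip.camera("scene")[150:270,160:300]
r=lambda x:cv2.resize(x,(390,290),interpolation=cv2.INTER_CUBIC)
cv2.imwrite("pics/end.png",np.vstack([np.hstack([r(a),r(o)]),np.hstack([r(b),r(s)])]))
E
```

```text
clock: 23.1
position: [0.4805, 0.0176, 0.2638]
ee_rot: [0.636, 0.772, 0.001, 0.0]
ft_force: [0.7, 0.6, -0.4]
grip_width: 0.001
grasp_force: 0.0
```

View pics/end.png

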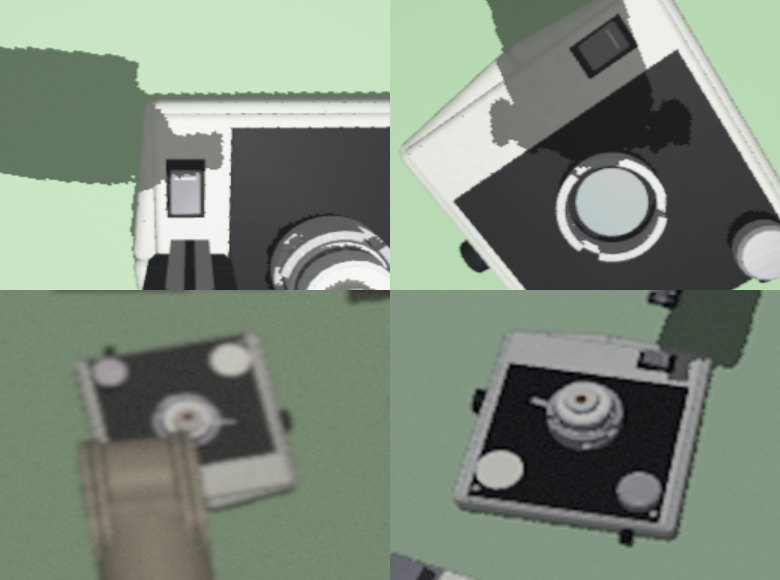

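The rocker's left end now lies sunk with a dark slot showing at its far end, and the dish is centred on the seated barrel. One confirming press 4 mm further out checks that the rocker's own stop was reached.

```bash
python3 -m jog '[{"grip":1,"slide":[0.4,0,4],"yaw":0},{"grip":1,"slide":[0,0,4],"yaw":0},{"grip":1,"slide":[0,0,3],"yaw":0},{"grip":1,"slide":[0,0,1.5],"yaw":0},{"grip":1,"slide":[0,0,0.5],"yaw":0},{"grip":1,"slide":[0,0,0.2],"yaw":0},{"grip":1,"slide":[0,0,0],"yaw":0}]'
python3 -m jog '[{"grip":1,"slide":[0,0,0.07],"yaw":0},{"grip":1,"slide":[0,0,0],"yaw":0}]'
```

```text
clock: 23.95
position: [0.4798, 0.0218, 0.1318]
ee_rot: [0.636, 0.772, 0.0, 0.0]
ft_force: [-0.4, 1.1, 0.3]
grip_width: -0.001
grasp_force: 0.0
clock: 24.15
position: [0.48, 0.0221, 0.1314]
ee_rot: [0.636, 0.772, 0.001, 0.0]
ft_force: [0.2, -0.3, -0.3]
grip_width: 0.001
grasp_force: 0.0
```

```bash
python3 -m jog '[{"grip":1,"slide":[0,0,0.1],"yaw":0},{"grip":1,"slide":[0,0,0],"yaw":0}]'
python3 -m jog '[{"grip":1,"slide":[0,0,0.08],"yaw":0},{"grip":1,"slide":[0,0,0],"yaw":0}]'
python3 -m jog '[{"grip":1,"slide":[0,0,0.08],"yaw":0},{"grip":1,"slide":[0,0,0],"yaw":0}]'
```

```text
clock: 24.35
position: [0.4799, 0.0221, 0.1301]
ee_rot: [0.636, 0.772, 0.0, 0.0]
ft_force: [0.5, -0.6, 1.9]
grip_width: -0.003
grasp_force: 0.7
clock: 24.55
position: [0.4801, 0.022, 0.1297]
ee_rot: [0.636, 0.772, 0.001, 0.0]
ft_force: [-2.8, 0.1, 10.6]
grip_width: -0.003
grasp_force: 5.1
clock: 24.75
position: [0.4802, 0.022, 0.1294]
ee_rot: [0.636, 0.772, 0.001, -0.0]
ft_force: [-5.5, -0.5, 19.6]
grip_width: 0.001
grasp_force: 9.6
```

Stiff contact about 1 mm lower than before, which fits the rocker's own stop: the switch is fully on. Retract and check.

```bash
python3 -m jog '[{"grip":1,"slide":[0,0,-0.5],"yaw":0},{"grip":1,"slide":[0,0,-2],"yaw":0},{"grip":1,"slide":[0,0,-4],"yaw":0},{"grip":0,"slide":[0,0,-4],"yaw":0},{"grip":0,"slide":[0,0,-3],"yaw":0},{"grip":0,"slide":[0,0,0],"yaw":0},{"grip":0,"slide":[0,0,0],"yaw":0}]'
python3 -c "
from h import *
print(manip.hand_in())"
```

```text
clock: 25.45
position: [0.4796, 0.022, 0.2634]
ee_rot: [0.636, 0.772, 0.001, -0.0]
ft_force: [-0.3, 0.3, -0.2]
grip_width: 0.499
grasp_force: 0.0
the job is handed in; nothing more can be done
None
```

The job is handed in at about 25 s: barrel locked in the collar, dish centred on the glass, rocker pressed to its stop, nothing held; I viewed 12 pictures, over the limit of 10.

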